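Bolt the dish carriage into its dock

ROBOT

A 6-joint arm with a two-finger parallel gripper is mounted at the origin on a cart in front of the work surface, level with it; the furniture and walls round the work are solid. World frame = base frame: x ahead of the robot, y to its left, z up, the work surface at z = 0. Lengths are in mm, angles in rad, forces in N, time in s.
With the tool pointing down it reaches from about 275 to 725 mm from the base axis. Payload 15.9 kg.
Tool frame: the origin (TCP) lies midway between the tips of the shut fingers; the grasp point (between the pads) lies 19 mm behind it; z points along the fingers, y is the line along which they close (so a half turn about z gives the same grasp; the last joint's range is limited). The gripper opens to 85 mm and grips with 20 to 120 N. Pads are 22 mm wide; open, the fingers measure 114 mm over their backs; the gripper's body (76 mm by 85 mm) begins 54 mm behind the grasp point. The pads swing forward as they close: fully open they stand 13 mm farther back than shut.
Start: joints at [0, 0.213, -0.034, 1.323, 0, 1.571], TCP at [499.985, -0, 231.306] pointing down, gripper open.
Joint ranges: [-2.98, 2.98], [-0.74, 1.72], [-1.14, 1.35], [-2.1, 2.04], [-1.57, 1.44], [-3.14, 3.14]. Speed limits (rad/s): [1.89, 1.89, 2.39, 2.57, 3.14, 3.14].

INTERFACE

Orientations are given as a 3x3 rotation matrix whose columns are the frame's x, y, z axes.
In Python, from bench import * gives the robot as it stands.
- The arm moves only by the tool play_rows, never from a script. Its argument "increments" is a list of rows, each an object of numbers: "dx", "dy", "dz": the shift along the tool's x, y, z in mm; "wx", "wy", "wz": the turn, a rotation vector about the tool's x, y, z in rad; "fingers": the opening, from 0 (shut) to 1 (fully open). In form: [{"dx": .., "dy": .., "dz": .., "wx": .., "wy": .., "wz": .., "fingers": ..}, ...]. A call has 1 to 5 rows; each row is the pose to reach, as a shift and turn from the pose commanded when the call began, along the tool's axes at that moment; what a row does not reach only later rows make up. A row lasts 1/8 s, in which the tool goes at most 62.5 mm and 10.7 degrees, less where a joint would pass 70% of its speed; a pose out of reach is approached as far as the arm can. A call with a gripper value outside its range is refused whole. The fingers move at their own pace and stop on an object; "grip_force" is the grip in N (left out, the last holds). Time passes only in rows, so rows that repeat a pose let the fingers close. It gives the time, the measured TCP pose, the force, the opening and the grip force at its end, in the units of the state.
- sense(): the state, without advancing time (a new reading comes with each control period).
- capture(name): name is "scene" or "side" or "wrist"; returns a dict with "image" (420x560x3 uint8, blue, green, red), "z_map" (420x560 float32, mm along the optical axis (not along the pixel's ray), 0 where there is no reading), "camera_matrix" (3x3 intrinsics, pixels), "xyz" and "attitude" of the camera in the world. Camera axes: x right, y down, z forward; pixel columns grow to the right and rows downward; lengths in mm; the calibration is good to about 2 mm. A picture is of the moment at which its call begins.
- close_job(): hands the job in; it is judged then, once.
The state is a dict: "clock": time; "q": joint angles; "joint_velocities": joint speeds; "tau": joint torques, N m; "position": TCP position; "ee_rot": TCP orientation; "wrist_force": force on the tool from outside, world axes, zero at the start; "torque": the same for the moment, N m; "gripper_width": finger opening in mm; "gripper_force": force on a finger pad.
Only numpy, scipy, OpenCV 4.12 (cv2) and the standard library are available. Lean on these libraries where they do the work, as an engineer would, in place of code of your own. Each camera call takes 0.05 s, during which the arm holds its last target. There are 200 camera calls.

TASK

Push the loose dish carriage gently along its rails until it is fully home against the rear stop, then slide the dock's bolt across through the carriage's keeper until its thumb piece is pressed firmly, but gently, against the bolt's stop strap. Leave the carriage locked in place and the things around the dock where they are.

Things in the scene. Friction and masses are not known exactly. Their poses are not given: they have to be found in the camera images.
- dock: Fixed grey deck plate, x -125..125, y -170..90 mm, top 14 mm above the worktop, turned up to 0.25 rad. Origin on the worktop; x points away from the robot along two low rails (tops z = 26, inner faces y = +-56.5 mm), y left. The bolt runs along y at x = 65, z = 40 mm in a steel channel at the right (y -162..-72, top z = 49 mm).
- carriage: Loose aluminium sled, 110 x 110 x 10 mm, about 0.5 kg, with a petri dish fixed on it (top 25 mm up). Origin: centre of its underside; axes as the dock's; 1.5 mm play to each rail. Starts 25 to 45 mm short of home, which is x = 45, y about 0 mm in the dock frame. Low-friction coating: slides with 1 to 3 N, more if pushed askew.
- push_face (a point): Middle of the front face of the carriage's push tab, a bar 60 mm wide (y), 8 mm thick (x) along the carriage's front edge, 55 mm before its origin; with the sled's edge below it the face reaches from 14 mm (the deck plate) to 37 mm above the worktop; this point is at 29 mm. Pushed high up, the sled tips and binds. Push here along the dock's +x.
- keeper (a point): Centre of the window of the keeper, a steel frame on the carriage's right edge, 12 mm thick along y, top 56 mm above the worktop. Window 12 mm wide (x), 24 mm high. It lies 20 mm ahead of and 49 mm right of the carriage's origin; level with the bolt's axis, and in line with it when the carriage is home. The bolt meets the frame instead if the carriage stands more than 4 mm short.
- rear_stop: Fixed aluminium block across the rear of the rails, 14 x 100 x 26 mm; front face at x = 100 mm in the dock frame, 7 mm before its origin. Two spring plungers stand 4 mm out of it: they resist the carriage's last 4 mm with 3 N rising to 5 N and push it back out by up to 4 mm when let go. That is expected: the bolt's tapered tip draws it in again.
- bolt: Steel rod 10 mm thick, 88 mm long, sliding along the dock's +y (right to left) to shut. Origin: its tip, which tapers over 10 mm to 3 mm. Tip starts at y = -69 to -61 mm in the dock frame, is fully home at y = -33 mm (thumb piece on the stop strap), right through the keeper. Stays where left. Sliding friction 2 N, up to about 10 N while the tip draws the carriage in.
- thumb (a point): Middle of the bolt's upright thumb piece, a block 16 mm (dock x) by 12 mm (dock y, the way it slides) standing on the rod 57 mm behind the tip, from 48 to 88 mm above the worktop; this point is at 70 mm. Fully home it is at y = -90 mm in the dock frame.
- bolt_stop: Fixed rigid steel strap over the bolt, 26 x 12 mm, top 56 mm above the worktop, that the thumb piece stops against. Origin on the bolt's axis in the middle of the strap, x = 65, y = -78 mm in the dock frame; the face that the thumb piece meets is 6 mm to the right of it (y = -84 mm).
- carton: Bystander: white reagent carton, 110 x 50 x 75 mm, origin under its centre.
- marker: Bystander: marker pen, 135 mm long, 17 mm thick, lying.
- timer: Bystander: small white timer, 70 x 62 x 18 mm.
- tape: Bystander: roll of tape, 94 mm across, 48 mm high.

How it is judged (in metres and radians):
On the way, in this order (a step that is already met when the one before it is completed fails the run):
1. the carriage is pushed fully home against the rear stop, the bolt still clear of the keeper (x of carriage in the frame of dock above 0.0438 m and y of bolt in the frame of carriage below -0.0545 m), for 0.05 s.
2. the bolt is pressed firmly against its stop strap (3 N or more), its tip through the keeper (contact force between bolt and bolt_stop above 3 N and y of bolt in the frame of carriage above -0.039 m and x of carriage in the frame of dock above 0.0418 m), for 0.05 s.
At the end, for the whole second after the job is handed in: The bolt stands within 1.8 mm of its stop strap with its tip right through the carriage's keeper; the carriage is flat, at rest and no more than 3.2 mm from the rear stop; the robot has let go (y of bolt in the frame of dock above -0.0348 m and y of bolt in the frame of carriage above -0.039 m and x of carriage in the frame of dock above 0.0418 m and angle between carriage's own z axis and vertical below 0.03 rad and linear speed of carriage below 0.01 m/s and contact force between the fingers and dock below 0.1 N and contact force between the fingers and carriage below 0.1 N); the robot touches nothing.
It fails at once if the carriage is rammed against the rear stop (more than 25 N) (contact force between carriage and rear_stop above 25 N).
It fails at once if the bolt is rammed against its stop strap (more than 25 N) (contact force between bolt and bolt_stop above 25 N).
It fails at once if the bolt is forced against the carriage (more than 25 N) (contact force between bolt and carriage above 25 N).
It fails at once if the carriage is lifted or tipped (angle between carriage's own z axis and vertical above 0.15 rad or z of carriage in the frame of dock above 0.03 m).
It fails at once if a bystander is disturbed (distance of any of carton, marker, timer, tape from where it was at the start of the episode above 0.02 m).
It also fails if it takes over 64 s, if anything falls off the work surface, if the arm or the gripper's body presses on something with over 40 N, if the wrist force passes 120 N, or if a joint passes its speed limit or range.

## Working session

There is one attempt and no reset: what is moved stays moved. The work goes in short steps, Python scripts to look and compute and a tool call to move; the robot and the scene stay as the last step left them, time stands still between calls to the robot, and variables do not carry over. Pictures are saved under pics/ and viewed, at most 10 in all, crops included, and the job is handed in when it is done.

Besides the shell and the picture viewer there is one more tool, called as name(argument=value, ...), one argument or row to a line, values as JSON. play_rows: Moves the arm, as the interface text tells. Its arguments: {"type":"object","properties":{"increments":{"type":"array","items":{"type":"object","properties":{"dx":{"type":"number"},"dy":{"type":"number"},"dz":{"type":"number"},"wx":{"type":"number"},"wy":{"type":"number"},"wz":{"type":"number"},"fingers":{"type":"number"}}}},"grip_force":{"type":"number"}},"required":["increments"]}

```bash
mkdir -p pics; ls; cat > h.py <<'E'
from bench import *
import numpy as np, cv2
def cloud(c):
    z=c["z_map"];K=np.array(c["camera_matrix"]);v,u=np.mgrid[:z.shape[0],:z.shape[1]]
    P=np.dstack([(u-K[0,2])/K[0,0]*z,(v-K[1,2])/K[1,1]*z,z])
    W=P@np.array(c["attitude"]).T+np.array(c["xyz"]); W[z<=0]=np.nan
    return W
E
python3 - <<'E'
from h import *
a=capture("scene");b=capture("side")
for n,c in(("scene",a),("side",b)):
    cv2.imwrite(f"pics/{n}0.png",c["image"]);np.savez(f"{n}0.npz",**c);print(n,np.round(c["xyz"]),np.round(c["attitude"],2).tolist(),c["camera_matrix"][0][0])
print(sense())
E
```

```text
pics
scene [-121. -454. 1273.] [[0.62, -0.64, 0.45], [-0.78, -0.52, 0.34], [0.01, -0.56, -0.83]] 425.35105699666144
side [-518. 1235.  739.] [[-0.74, -0.28, 0.62], [-0.68, 0.27, -0.68], [0.02, -0.92, -0.39]] 457.09248994463235
{'clock': 0.1, 'q': array([ 3.30250825e-05,  2.13343609e-01, -3.49685929e-02,  1.32348834e+00,
       -1.25674353e-07,  1.57082175e+00]), 'joint_velocities': array([ 9.70592193e-04, -9.66327854e-04,  2.48901937e-03,  5.86155139e-05,
       -6.41747729e-05,  6.72777015e-04]), 'tau': array([ 1.52238292e-03, -6.87242889e+01,  4.87808239e+01,  1.21537212e-02,
        1.43833854e-04,  5.94535322e-06]), 'position': array([4.99708072e+02, 1.64632375e-02, 2.30858338e+02]), 'ee_rot': array([[-7.60061910e-06,  9.99999496e-01, -1.00422005e-03],
       [ 1.00000000e+00,  7.60046342e-06, -1.58838803e-07],
       [-1.51206185e-07, -1.00422005e-03, -9.99999496e-01]]), 'wrist_force': array([ 0.46907354, -0.51179072, -0.8487071 ]), 'torque': array([-0.01845523,  0.02418568,  0.02999309]), 'gripper_force': 0.0, 'gripper_width': 85.46302685570006}
```

View pics/scene0.png

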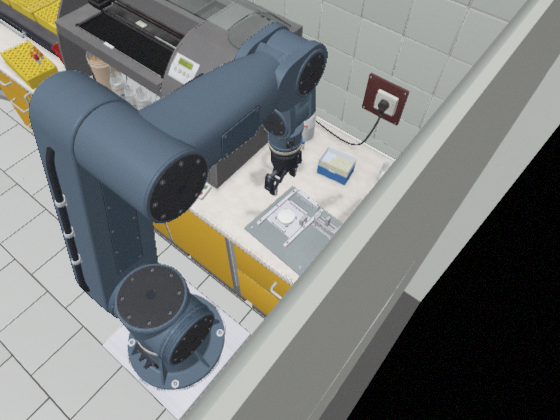

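View pics/side0.png

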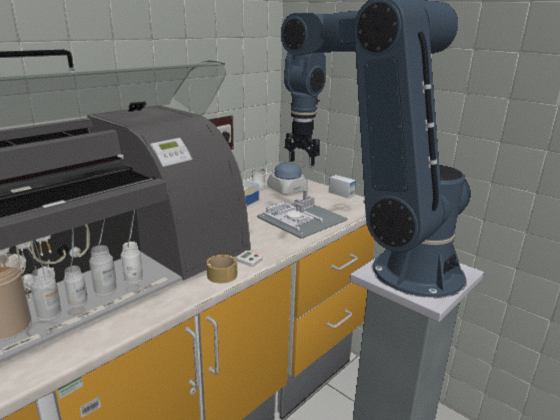

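The scene view shows the dock near (297,228) with the dish at (287,215) and the wall edge hiding its lower right. The side view shows the dock near (302,216), with the tape and timer far to the left. Next I'll measure roughly and check the wrist view.

```bash
python3 - <<'E'
from h import *
c=dict(np.load("scene0.npz"));W=cloud(c)
for u,v in((287,215),(322,219),(292,190),(247,228),(300,268),(305,240)):print(u,v,np.round(W[v,u]))
s=dict(np.load("side0.npz"));W=cloud(s)
for u,v in((296,216),(304,203),(259,217),(345,217),(304,234),(342,186)):print(u,v,np.round(W[v,u]))
w=capture("wrist");cv2.imwrite("pics/wrist0.png",w["image"]);print(w["xyz"],w["attitude"],w["camera_matrix"])
E
```

```text
287 215 [528.  -4.  35.]
322 219 [ 590. -108.   37.]
292 190 [638.  56.  12.]
247 228 [413.  80.  10.]
300 268 [ 405. -154.   14.]
305 240 [ 500. -104.   10.]
296 216 [503.  13.  38.]
304 203 [ 567. -110.   37.]
259 217 [634.  81.  12.]
345 217 [ 398. -163.   12.]
304 234 [416.  68.  11.]
342 186 [ 567. -375.   44.]
[499.42877006  70.08644833 373.39589991] [[ 9.99996655e-01  1.33176066e-03 -2.21714800e-03]
 [ 6.67993195e-04 -9.61145493e-01 -2.76041473e-01]
 [-2.49862298e-03  2.76039069e-01 -9.61143168e-01]] [[341.31508512   0.         278.77406489]
 [  0.         341.31508512 207.88118672]
 [  0.           0.           1.        ]]
```

View pics/wrist0.png

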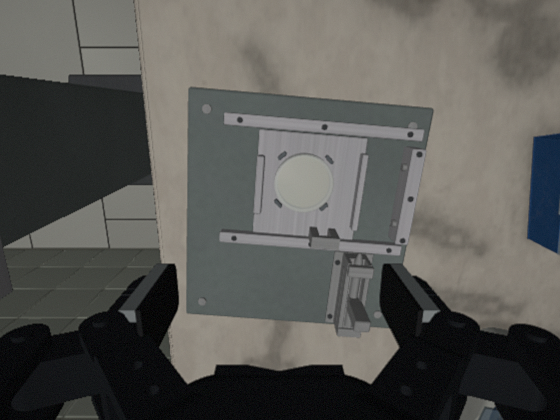

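The wrist view shows the whole dock: plate corners at (190,88), (433,108) and (187,313), carriage dish at (303,183), push tab at (260,185), keeper at (323,238), strap at (357,265) and thumb near (355,315).

```bash
cat >> h.py <<'E'
def ray(c,u,v,z):
    K=np.array(c["camera_matrix"]);d=np.linalg.inv(K)@np.array([u,v,1.]);d=np.array(c["attitude"])@d;o=np.array(c["xyz"])
    return o+d*(z-o[2])/d[2]
def fit(P):
    return cv2.fitLine(np.float32(np.array(P)[:,:2]),cv2.DIST_HUBER,0,.01,.01).ravel()
E
python3 - <<'E'
from h import *
w=capture("wrist");np.savez("w0.npz",**w);im=w["image"];h=cv2.cvtColor(im,cv2.COLOR_BGR2HSV)
print(im[150,225],im[60,250],im[155,300],im[185,260],im[185,256])
d=cv2.cvtColor(im,cv2.COLOR_BGR2LAB)
ref=d[150,225].astype(int);m=(np.abs(d.astype(int)-ref).sum(2)<30)
m=cv2.morphologyEx(m.astype(np.uint8),cv2.MORPH_OPEN,np.ones((3,3)))
cv2.imwrite("pics/m.png",m*255)
L=[];T=[]
for v in range(100,305,3):
    u=np.flatnonzero(m[v,170:230]);
    if len(u):L.append(ray(w,170+u[0]-.5,v,14))
for u in range(200,425,3):
    v=np.flatnonzero(m[80:125,u])
    if len(v):T.append(ray(w,u,80+v[0]-.5,14))
l=fit(L);t=fit(T);print(l,t)
A=np.array([[l[0],-t[0]],[l[1],-t[1]]]);s=np.linalg.solve(A,t[2:]-l[2:]);C=l[2:]+s[0]*l[:2]
lt=np.arctan2(*( t[:2]*np.sign(t[0]))[::-1]);ll=np.arctan2(*( l[:2]*np.sign(l[1]))[::-1])-np.pi/2
yaw=(lt+ll)/2;R=np.array([[np.cos(yaw),-np.sin(yaw)],[np.sin(yaw),np.cos(yaw)]])
O=C-R@[-125,90];print("yaw",lt,ll,"O",O)
def loc(u,v,z):return np.round(R.T@(ray(w,u,v,z)[:2]-O),1)
print("dish",loc(303,183,39),"tab TL",loc(258,155,37),loc(254,213,37))
print("rails",loc(225,112,26),loc(424,128,26),loc(220,232,26))
print("bar",loc(423,150,40))
cv2.imwrite("pics/crop0.png",cv2.resize(im[130:345,240:440],None,fx=3.,fy=2.79,interpolation=cv2.INTER_CUBIC))
E
```

```text
[94 95 89] [105 113 118] [133 137 135] [145 143 144] [142 140 140]
[ 8.3707452e-02  9.9649036e-01  3.9780417e+02 -2.8795130e+01] [ 9.9655372e-01 -8.2949698e-02  5.7902405e+02  7.8969231e+01]
yaw -0.083045125 -0.08380556 O [525.11775464  -6.90271163]
dish [-2.8  6.6] tab TL [-49.5  30.3] [-49.6 -29.4]
rails [-85.2  68.1] [112.1  69.4] [-85.5 -57.4]
bar [109.5  49. ]
```

View pics/crop0.png

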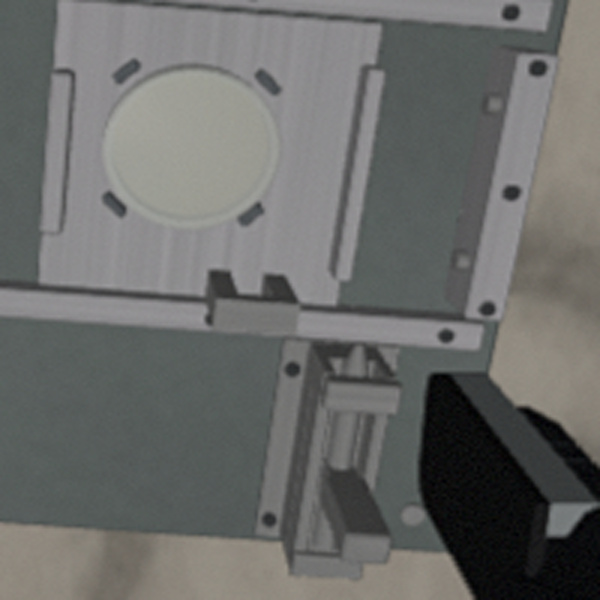

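The dock is at (525,-7) with yaw -0.083, and the carriage is at about x=5 in the dock frame, so it has 40 mm to travel. I'll shut the fingers, align the tool and descend in front of the tab.

play_rows(
  increments=[
    {"dy":-30,"wz":0.083,"fingers":0},
    {"dy":-60,"dz":40,"wz":0.083,"fingers":0},
    {"dy":-60,"dz":90,"wz":0.083,"fingers":0},
    {"dy":-60,"dz":130,"wz":0.083,"fingers":0},
    {"dy":-60,"dz":150,"wz":0.083,"fingers":0},
  ],
)

```text
invalid input
```

play_rows(
  increments=[
    {"dz":20,"fingers":0},
    {"dz":40,"fingers":0},
    {"dz":56,"fingers":0},
    {"dz":60,"fingers":0},
    {"dz":60,"fingers":0},
  ],
)

```text
invalid input
```

```bash
python3 - <<'E'
from h import *
s=sense();print(s["clock"],s["position"],s["ee_rot"],s["wrist_force"],s["gripper_width"])
w=capture("wrist");np.savez("w1.npz",**w);cv2.imwrite("pics/w1.png",w["image"])
yaw=-.0834;R=np.array([[np.cos(yaw),-np.sin(yaw)],[np.sin(yaw),np.cos(yaw)]]);O=np.array([525.1,-6.9])
print("tcp dock",R.T@(s["position"][:2]-O))
w=dict(np.load("w0.npz"))
print("thumb top",R.T@(ray(w,361.7,325.3,88)[:2]-O),"strap",R.T@(ray(w,240+362/3,130+397/2.79,56)[:2]-O))
E
```

```text
0.2 [4.99770710e+02 3.79651978e-03 2.30994016e+02] [[ 2.72168335e-05  9.99999731e-01 -7.32857476e-04]
 [ 1.00000000e+00 -2.72245882e-05 -1.05714375e-05]
 [-1.05913864e-05 -7.32857188e-04 -9.99999731e-01]] [ 0.05127447 -0.34233977  0.31967334] 85.43680028227237
tcp dock [-25.81636098   4.76978578]
thumb top [  63.87662038 -117.86190876] strap [ 64.13605218 -77.53068225]
```

View pics/w1.png

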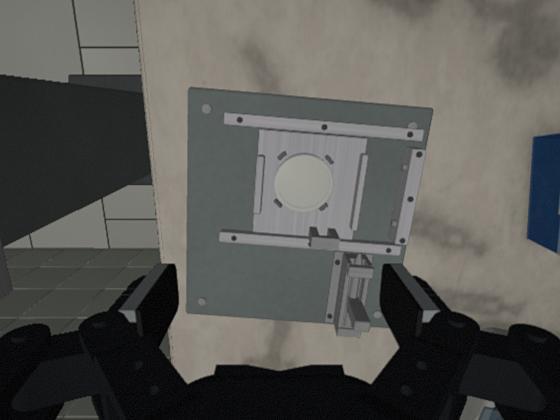

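The view is unchanged because the moves were refused. The measurements hold: thumb at y≈-118 and strap at y≈-77.5. I'll retry with every field filled in.

play_rows(
  increments=[
    {"dx":0,"dy":-30,"dz":0,"wx":0,"wy":0,"wz":0.083,"fingers":0},
    {"dx":0,"dy":-60,"dz":40,"wx":0,"wy":0,"wz":0.083,"fingers":0},
    {"dx":0,"dy":-60,"dz":90,"wx":0,"wy":0,"wz":0.083,"fingers":0},
    {"dx":0,"dy":-60,"dz":130,"wx":0,"wy":0,"wz":0.083,"fingers":0},
    {"dx":0,"dy":-60,"dz":150,"wx":0,"wy":0,"wz":0.083,"fingers":0},
  ],
  grip_force=30,
)

```text
clock: 0.88
position: [438.7, -0.0, 79.4]
ee_rot: [[0.083, 0.997, -0.002], [0.997, -0.083, -0.0], [-0.0, -0.002, -1.0]]
wrist_force: [0.1, 0.5, 0.4]
gripper_width: -0.0
gripper_force: 0.0
```

play_rows(
  increments=[
    {"dx":0,"dy":0,"dz":20,"wx":0,"wy":0,"wz":0,"fingers":0},
    {"dx":0,"dy":0,"dz":40,"wx":0,"wy":0,"wz":0,"fingers":0},
    {"dx":0,"dy":0,"dz":53,"wx":0,"wy":0,"wz":0,"fingers":0},
    {"dx":0,"dy":0,"dz":58,"wx":0,"wy":0,"wz":0,"fingers":0},
    {"dx":0,"dy":0,"dz":58,"wx":0,"wy":0,"wz":0,"fingers":0},
  ],
  grip_force=30,
)

```text
clock: 1.5
position: [440.0, -0.0, 23.4]
ee_rot: [[0.083, 0.997, -0.0], [0.997, -0.083, -0.0], [-0.0, -0.0, -1.0]]
wrist_force: [-0.5, -0.2, 0.1]
gripper_width: 0.0
gripper_force: 0.0
```

play_rows(
  increments=[
    {"dx":0,"dy":3,"dz":0,"wx":0,"wy":0,"wz":0,"fingers":0},
    {"dx":0,"dy":7,"dz":0,"wx":0,"wy":0,"wz":0,"fingers":0},
    {"dx":0,"dy":11,"dz":0,"wx":0,"wy":0,"wz":0,"fingers":0},
    {"dx":0,"dy":14,"dz":0,"wx":0,"wy":0,"wz":0,"fingers":0},
    {"dx":0,"dy":16,"dz":0,"wx":0,"wy":0,"wz":0,"fingers":0},
  ],
  grip_force=30,
)

```text
clock: 2.12
position: [456.1, -1.3, 23.3]
ee_rot: [[0.083, 0.997, -0.0], [0.997, -0.083, 0.0], [0.0, -0.0, -1.0]]
wrist_force: [0.4, 0.5, 0.2]
gripper_width: 0.5
gripper_force: 0.0
```

```bash
python3 - <<'E'
from h import *
s=sense();print(s["clock"],s["position"],s["wrist_force"],s["gripper_width"])
w=capture("wrist");np.savez("w1.npz",**w);cv2.imwrite("pics/w1.png",w["image"])
yaw=-.0834;R=np.array([[np.cos(yaw),-np.sin(yaw)],[np.sin(yaw),np.cos(yaw)]]);O=np.array([525.1,-6.9])
print("tcp dock",R.T@(s["position"][:2]-O))
E
```

```text
2.125 [456.14603988  -1.33830663  23.30843788] [0.44356283 0.46600617 0.24815389] 0.5248457205510532
tcp dock [-69.17760008  -0.20173373]
```

View pics/w1.png

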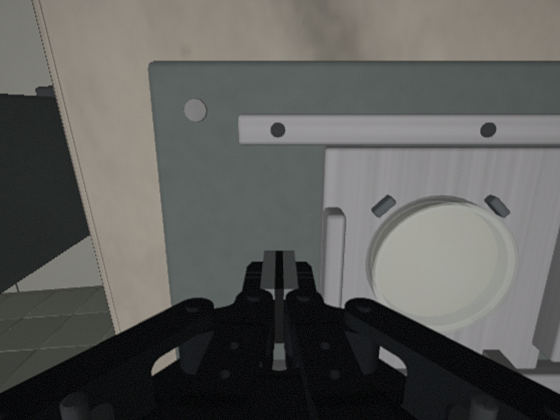

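The fingers' right edge is at u≈315 and the tab's face at u≈327, so about 5 mm remain. I'll start pushing.

play_rows(
  increments=[
    {"dx":0,"dy":2,"dz":2,"wx":0,"wy":0,"wz":0,"fingers":0},
    {"dx":0,"dy":4,"dz":2,"wx":0,"wy":0,"wz":0,"fingers":0},
    {"dx":0,"dy":6,"dz":2,"wx":0,"wy":0,"wz":0,"fingers":0},
    {"dx":0,"dy":8,"dz":2,"wx":0,"wy":0,"wz":0,"fingers":0},
    {"dx":0,"dy":11,"dz":2,"wx":0,"wy":0,"wz":0,"fingers":0},
  ],
  grip_force=30,
)

```text
clock: 2.8
position: [466.9, -2.2, 21.3]
ee_rot: [[0.083, 0.997, -0.0], [0.997, -0.083, 0.0], [0.0, -0.0, -1.0]]
wrist_force: [-0.7, -1.0, -0.3]
gripper_width: -0.1
gripper_force: 0.5
```

play_rows(
  increments=[
    {"dx":0,"dy":3,"dz":0,"wx":0,"wy":0,"wz":0,"fingers":0},
    {"dx":0,"dy":6,"dz":0,"wx":0,"wy":0,"wz":0,"fingers":0},
    {"dx":0,"dy":9,"dz":0,"wx":0,"wy":0,"wz":0,"fingers":0},
    {"dx":0,"dy":12,"dz":0,"wx":0,"wy":0,"wz":0,"fingers":0},
    {"dx":0,"dy":15,"dz":0,"wx":0,"wy":0,"wz":0,"fingers":0},
  ],
  grip_force=30,
)

```text
clock: 3.42
position: [482.1, -3.5, 21.3]
ee_rot: [[0.083, 0.997, 0.0], [0.997, -0.083, -0.0], [-0.0, 0.0, -1.0]]
wrist_force: [-1.6, -1.1, -0.8]
gripper_width: -0.3
gripper_force: 0.5
```

```bash
python3 - <<'E'
from h import *
s=sense();print(s["clock"],s["position"],s["wrist_force"],s["gripper_width"])
w=capture("wrist");np.savez("w2.npz",**w);cv2.imwrite("pics/w2.png",w["image"])
yaw=-.0834;R=np.array([[np.cos(yaw),-np.sin(yaw)],[np.sin(yaw),np.cos(yaw)]]);O=np.array([525.1,-6.9])
print("tcp dock",R.T@(s["position"][:2]-O))
E
```

```text
3.425 [482.0507894   -3.50435421  21.3179388 ] [-1.63566556 -1.0643984  -0.83748974] -0.3172891933828672
tcp dock [-43.18245035  -0.20230019]
```

View pics/w2.png

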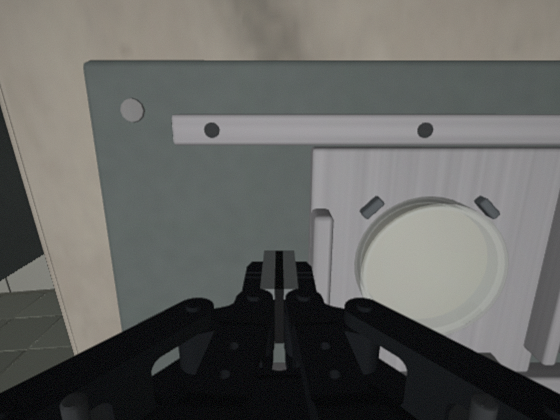

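The carriage moves with the fingers, which touch the tab at u≈312. About 19 mm remain.

play_rows(
  increments=[
    {"dx":0,"dy":3,"dz":0,"wx":0,"wy":0,"wz":0,"fingers":0},
    {"dx":0,"dy":6,"dz":0,"wx":0,"wy":0,"wz":0,"fingers":0},
    {"dx":0,"dy":9,"dz":0,"wx":0,"wy":0,"wz":0,"fingers":0},
    {"dx":0,"dy":11,"dz":0,"wx":0,"wy":0,"wz":0,"fingers":0},
    {"dx":0,"dy":13,"dz":0,"wx":0,"wy":0,"wz":0,"fingers":0},
  ],
  grip_force=30,
)

```text
clock: 4.1
position: [494.9, -4.6, 21.3]
ee_rot: [[0.083, 0.997, -0.0], [0.997, -0.083, 0.0], [0.0, -0.0, -1.0]]
wrist_force: [-1.0, 0.2, 0.3]
gripper_width: -0.1
gripper_force: 0.6
```

play_rows(
  increments=[
    {"dx":0,"dy":0.5,"dz":0,"wx":0,"wy":0,"wz":0,"fingers":0},
    {"dx":0,"dy":1,"dz":0,"wx":0,"wy":0,"wz":0,"fingers":0},
    {"dx":0,"dy":1.5,"dz":0,"wx":0,"wy":0,"wz":0,"fingers":0},
    {"dx":0,"dy":2,"dz":0,"wx":0,"wy":0,"wz":0,"fingers":0},
    {"dx":0,"dy":2,"dz":0,"wx":0,"wy":0,"wz":0,"fingers":0},
  ],
  grip_force=30,
)

```text
clock: 4.72
position: [496.8, -4.7, 21.3]
ee_rot: [[0.083, 0.997, 0.0], [0.997, -0.083, 0.0], [0.0, 0.0, -1.0]]
wrist_force: [-1.1, 0.4, 0.0]
gripper_width: -0.4
gripper_force: 0.3
```

play_rows(
  increments=[
    {"dx":0,"dy":0.4,"dz":0,"wx":0,"wy":0,"wz":0,"fingers":0},
    {"dx":0,"dy":0.8,"dz":0,"wx":0,"wy":0,"wz":0,"fingers":0},
    {"dx":0,"dy":1.2,"dz":0,"wx":0,"wy":0,"wz":0,"fingers":0},
    {"dx":0,"dy":1.6,"dz":0,"wx":0,"wy":0,"wz":0,"fingers":0},
    {"dx":0,"dy":2,"dz":0,"wx":0,"wy":0,"wz":0,"fingers":0},
  ],
  grip_force=30,
)

```text
clock: 5.35
position: [498.4, -4.9, 21.2]
ee_rot: [[0.083, 0.997, -0.001], [0.997, -0.083, 0.0], [-0.0, -0.001, -1.0]]
wrist_force: [-4.6, -0.2, 2.6]
gripper_width: 0.1
gripper_force: 2.5
```

play_rows(
  increments=[
    {"dx":0,"dy":0.3,"dz":0,"wx":0,"wy":0,"wz":0,"fingers":0},
    {"dx":0,"dy":0.6,"dz":0,"wx":0,"wy":0,"wz":0,"fingers":0},
    {"dx":0,"dy":1,"dz":0,"wx":0,"wy":0,"wz":0,"fingers":0},
    {"dx":0,"dy":1,"dz":0,"wx":0,"wy":0,"wz":0,"fingers":0},
  ],
  grip_force=30,
)

```text
clock: 5.85
position: [499.6, -5.0, 21.2]
ee_rot: [[0.083, 0.997, -0.0], [0.997, -0.083, 0.0], [-0.0, -0.0, -1.0]]
wrist_force: [-4.1, -0.0, 2.0]
gripper_width: 0.3
gripper_force: 2.5
```

play_rows(
  increments=[
    {"dx":0,"dy":0.4,"dz":0,"wx":0,"wy":0,"wz":0,"fingers":0},
    {"dx":0,"dy":0.8,"dz":0,"wx":0,"wy":0,"wz":0,"fingers":0},
    {"dx":0,"dy":1.2,"dz":0,"wx":0,"wy":0,"wz":0,"fingers":0},
    {"dx":0,"dy":1.2,"dz":0,"wx":0,"wy":0,"wz":0,"fingers":0},
  ],
  grip_force=30,
)

```text
clock: 6.35
position: [500.7, -5.1, 21.2]
ee_rot: [[0.083, 0.997, -0.001], [0.997, -0.083, 0.0], [-0.0, -0.001, -1.0]]
wrist_force: [-5.5, 0.9, 2.5]
gripper_width: 0.2
gripper_force: 2.9
```

play_rows(
  increments=[
    {"dx":0,"dy":0.3,"dz":0,"wx":0,"wy":0,"wz":0,"fingers":0},
    {"dx":0,"dy":0.6,"dz":0,"wx":0,"wy":0,"wz":0,"fingers":0},
    {"dx":0,"dy":0.8,"dz":0,"wx":0,"wy":0,"wz":0,"fingers":0},
    {"dx":0,"dy":0.8,"dz":0,"wx":0,"wy":0,"wz":0,"fingers":0},
  ],
  grip_force=30,
)

```text
clock: 6.85
position: [501.4, -5.1, 21.2]
ee_rot: [[0.083, 0.997, -0.001], [0.997, -0.083, 0.0], [-0.0, -0.001, -1.0]]
wrist_force: [-5.7, -0.2, 2.9]
gripper_width: 0.1
gripper_force: 3.2
```

play_rows(
  increments=[
    {"dx":0,"dy":0.2,"dz":0,"wx":0,"wy":0,"wz":0,"fingers":0},
    {"dx":0,"dy":0.4,"dz":0,"wx":0,"wy":0,"wz":0,"fingers":0},
    {"dx":0,"dy":0.4,"dz":0,"wx":0,"wy":0,"wz":0,"fingers":0},
  ],
  grip_force=30,
)

```text
clock: 7.22
position: [501.8, -5.2, 21.2]
ee_rot: [[0.083, 0.997, -0.001], [0.997, -0.083, 0.0], [-0.0, -0.001, -1.0]]
wrist_force: [-6.3, 1.2, 3.6]
gripper_width: -0.5
gripper_force: 3.3
```

play_rows(
  increments=[
    {"dx":0,"dy":0.2,"dz":0,"wx":0,"wy":0,"wz":0,"fingers":0},
    {"dx":0,"dy":0.4,"dz":0,"wx":0,"wy":0,"wz":0,"fingers":0},
    {"dx":0,"dy":0.4,"dz":0,"wx":0,"wy":0,"wz":0,"fingers":0},
  ],
  grip_force=30,
)

```text
clock: 7.6
position: [502.0, -5.2, 21.2]
ee_rot: [[0.083, 0.997, -0.001], [0.997, -0.083, 0.0], [0.0, -0.001, -1.0]]
wrist_force: [-7.4, 1.1, 3.2]
gripper_width: -0.1
gripper_force: 3.9
```

play_rows(
  increments=[
    {"dx":0,"dy":0.2,"dz":0,"wx":0,"wy":0,"wz":0,"fingers":0},
    {"dx":0,"dy":0.4,"dz":0,"wx":0,"wy":0,"wz":0,"fingers":0},
    {"dx":0,"dy":0.4,"dz":0,"wx":0,"wy":0,"wz":0,"fingers":0},
  ],
  grip_force=30,
)

```text
clock: 7.98
position: [502.0, -5.2, 21.1]
ee_rot: [[0.083, 0.997, -0.002], [0.997, -0.083, 0.0], [-0.0, -0.002, -1.0]]
wrist_force: [-9.4, 0.7, 5.6]
gripper_width: -0.1
gripper_force: 5.0
```

play_rows(
  increments=[
    {"dx":0,"dy":0.2,"dz":0,"wx":0,"wy":0,"wz":0,"fingers":0},
    {"dx":0,"dy":0.4,"dz":0,"wx":0,"wy":0,"wz":0,"fingers":0},
    {"dx":0,"dy":0.4,"dz":0,"wx":0,"wy":0,"wz":0,"fingers":0},
  ],
  grip_force=30,
)

```text
clock: 8.35
position: [502.1, -5.2, 21.0]
ee_rot: [[0.083, 0.997, -0.002], [0.997, -0.083, 0.0], [0.0, -0.002, -1.0]]
wrist_force: [-12.1, 1.4, 6.8]
gripper_width: -0.0
gripper_force: 6.0
```

The carriage stalled at TCP x=502.0 with force rising to 12 N, about 4 mm after the plungers were met, so it is home. I'll retreat and go to the bolt.

play_rows(
  increments=[
    {"dx":0,"dy":-2,"dz":0,"wx":0,"wy":0,"wz":0,"fingers":0},
    {"dx":0,"dy":-5,"dz":0,"wx":0,"wy":0,"wz":0,"fingers":0},
    {"dx":0,"dy":-10,"dz":0,"wx":0,"wy":0,"wz":0,"fingers":0},
    {"dx":0,"dy":-25,"dz":-30,"wx":0,"wy":0,"wz":0,"fingers":0},
    {"dx":0,"dy":-25,"dz":-80,"wx":0,"wy":0,"wz":0,"fingers":0},
  ],
  grip_force=30,
)

```text
clock: 8.98
position: [476.8, -3.1, 101.4]
ee_rot: [[0.083, 0.997, -0.002], [0.997, -0.083, -0.0], [-0.0, -0.002, -1.0]]
wrist_force: [1.3, -0.5, -0.8]
gripper_width: 0.1
gripper_force: 0.0
```

play_rows(
  increments=[
    {"dx":-30,"dy":0,"dz":-40,"wx":0,"wy":0,"wz":0,"fingers":0},
    {"dx":-70,"dy":30,"dz":-40,"wx":0,"wy":0,"wz":0,"fingers":0},
    {"dx":-110,"dy":70,"dz":-40,"wx":0,"wy":0,"wz":0,"fingers":0},
    {"dx":-150,"dy":110,"dz":-40,"wx":0,"wy":0,"wz":0,"fingers":0},
    {"dx":-150,"dy":113,"dz":-40,"wx":0,"wy":0,"wz":0,"fingers":0},
  ],
  grip_force=30,
)

```text
clock: 9.6
position: [580.3, -164.8, 140.6]
ee_rot: [[0.086, 0.996, 0.001], [0.996, -0.086, -0.001], [-0.001, 0.001, -1.0]]
wrist_force: [-0.8, 1.2, -0.4]
gripper_width: -0.0
gripper_force: 0.0
```

```bash
python3 - <<'E'
from h import *
s=sense();print(s["clock"],s["position"],s["wrist_force"],s["gripper_width"])
w=capture("wrist");np.savez("w3.npz",**w);cv2.imwrite("pics/w3.png",w["image"])
yaw=-.0834;R=np.array([[np.cos(yaw),-np.sin(yaw)],[np.sin(yaw),np.cos(yaw)]]);O=np.array([525.1,-6.9])
print("tcp dock",R.T@(s["position"][:2]-O))
E
```

```text
9.6 [ 580.28262951 -164.84636562  140.63166048] [-0.76409843  1.23469559 -0.39306799] -0.015084628817821676
tcp dock [  68.14828927 -152.80048325]
```

View pics/w3.png

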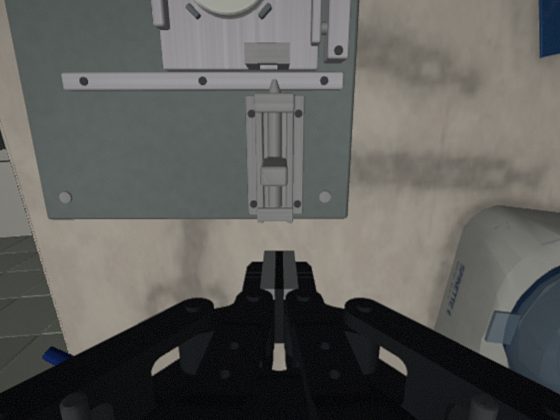

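The bolt, thumb (274,172), tip (274,85) and keeper (267,55) are all visible. I'll check how far the carriage sprang back.

```bash
python3 - <<'E'
from h import *
w=dict(np.load("w3.npz"))
yaw=-.0834;R=np.array([[np.cos(yaw),-np.sin(yaw)],[np.sin(yaw),np.cos(yaw)]]);O=np.array([525.1,-6.9])
for n,u,v,z in(("tip",274,80,40),("tip2",274,85,40),("keepL",245,50,56),("keepR",289.5,50,56),("thumbR",274,186,70),("thumbTop",274,172,88),("thumbTopL",261,165,88),("thumbTopR",287,165,88),("strapL",253,100,56),("strapR",295,100,56),("carrL",163,69,24),("railend",342,82,26)):
    print(n,np.round(R.T@(ray(w,u,v,z)[:2]-O),1))
im=w["image"];cv2.imwrite("pics/w3c.png",cv2.resize(im[30:230,220:330],None,fx=3,fy=3,interpolation=cv2.INTER_CUBIC))
E
```

```text
tip [ 64.4 -63.6]
tip2 [ 64.4 -66.8]
keepL [ 47.  -47.6]
keepR [ 74.2 -47.7]
thumbR [  64.5 -129.5]
thumbTop [  64.8 -117.3]
thumbTopL [  57.4 -113.2]
thumbTopR [  72.3 -113.2]
strapL [ 51.3 -76.8]
strapR [ 77.9 -76.8]
carrL [-14.2 -54.9]
railend [112.4 -63.9]
```

View pics/w3c.png

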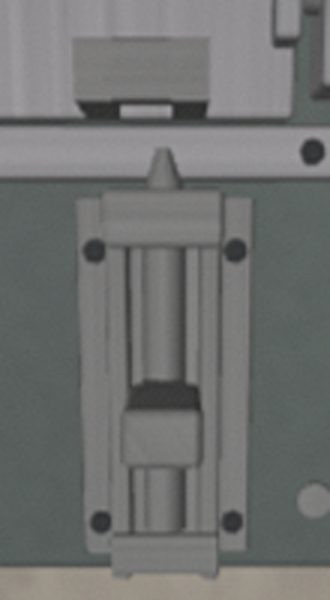

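The keeper is 3.9 mm short of the bolt line, which is the expected spring-back, and the thumb's right face is at y≈-123.5. I'll descend behind the thumb.

play_rows(
  increments=[
    {"dx":0,"dy":0,"dz":20,"wx":0,"wy":0,"wz":0,"fingers":0},
    {"dx":0,"dy":0,"dz":45,"wx":0,"wy":0,"wz":0,"fingers":0},
    {"dx":0,"dy":0,"dz":70,"wx":0,"wy":0,"wz":0,"fingers":0},
    {"dx":0,"dy":0,"dz":80,"wx":0,"wy":0,"wz":0,"fingers":0},
    {"dx":0,"dy":0,"dz":80,"wx":0,"wy":0,"wz":0,"fingers":0},
  ],
  grip_force=30,
)

```text
clock: 10.28
position: [578.3, -161.5, 61.5]
ee_rot: [[0.082, 0.997, -0.0], [0.997, -0.082, 0.0], [0.0, -0.0, -1.0]]
wrist_force: [0.8, -0.4, 0.7]
gripper_width: 0.5
gripper_force: 0.0
```

```bash
python3 - <<'E'
from h import *
s=sense()
yaw=-.0834;R=np.array([[np.cos(yaw),-np.sin(yaw)],[np.sin(yaw),np.cos(yaw)]]);O=np.array([525.1,-6.9])
print(s["position"],"tcp dock",R.T@(s["position"][:2]-O),s["ee_rot"],s["wrist_force"])
E
```

```text
[ 578.27136074 -161.52143726   61.47360062] tcp dock [  65.86703352 -149.65465699] [[ 8.23723455e-02  9.96601558e-01 -3.63696053e-04]
 [ 9.96601618e-01 -8.23723005e-02  1.37028119e-04]
 [ 1.06603956e-04 -3.73747403e-04 -9.99999924e-01]] [ 0.83024646 -0.3977804   0.67241902]
```

play_rows(
  increments=[
    {"dx":4,"dy":-1,"dz":0,"wx":0,"wy":0,"wz":0,"fingers":0},
    {"dx":8,"dy":-1,"dz":0,"wx":0,"wy":0,"wz":0,"fingers":0},
    {"dx":11,"dy":-1,"dz":0,"wx":0,"wy":0,"wz":0,"fingers":0},
    {"dx":13,"dy":-1,"dz":0,"wx":0,"wy":0,"wz":0,"fingers":0},
    {"dx":15,"dy":-1,"dz":0,"wx":0,"wy":0,"wz":0,"fingers":0},
  ],
  grip_force=30,
)

```text
clock: 10.9
position: [579.0, -147.1, 61.4]
ee_rot: [[0.083, 0.997, 0.0], [0.997, -0.083, -0.0], [-0.0, 0.0, -1.0]]
wrist_force: [0.4, -2.1, 0.6]
gripper_width: 0.1
gripper_force: 1.0
```

play_rows(
  increments=[
    {"dx":1,"dy":0,"dz":0,"wx":0,"wy":0,"wz":0,"fingers":0},
    {"dx":2,"dy":0,"dz":0,"wx":0,"wy":0,"wz":0,"fingers":0},
    {"dx":3,"dy":0,"dz":0,"wx":0,"wy":0,"wz":0,"fingers":0},
    {"dx":4,"dy":0,"dz":0,"wx":0,"wy":0,"wz":0,"fingers":0},
  ],
  grip_force=30,
)

```text
clock: 11.4
position: [579.3, -143.0, 61.3]
ee_rot: [[0.083, 0.997, 0.0], [0.997, -0.083, -0.0], [-0.0, 0.0, -1.0]]
wrist_force: [0.3, -1.8, 0.6]
gripper_width: -0.1
gripper_force: 0.9
```

play_rows(
  increments=[
    {"dx":0.5,"dy":0,"dz":0,"wx":0,"wy":0,"wz":0,"fingers":0},
    {"dx":1,"dy":0,"dz":0,"wx":0,"wy":0,"wz":0,"fingers":0},
    {"dx":1.5,"dy":0,"dz":0,"wx":0,"wy":0,"wz":0,"fingers":0},
    {"dx":2,"dy":0,"dz":0,"wx":0,"wy":0,"wz":0,"fingers":0},
  ],
  grip_force=30,
)

```text
clock: 11.9
position: [579.4, -141.0, 61.3]
ee_rot: [[0.083, 0.997, 0.0], [0.997, -0.083, 0.0], [0.0, 0.0, -1.0]]
wrist_force: [0.1, -1.7, 0.0]
gripper_width: -0.5
gripper_force: 0.8
```

play_rows(
  increments=[
    {"dx":0.5,"dy":0,"dz":0,"wx":0,"wy":0,"wz":0,"fingers":0},
    {"dx":1,"dy":0,"dz":0,"wx":0,"wy":0,"wz":0,"fingers":0},
    {"dx":1.5,"dy":0,"dz":0,"wx":0,"wy":0,"wz":0,"fingers":0},
  ],
  grip_force=30,
)

```text
clock: 12.28
position: [579.5, -139.5, 61.3]
ee_rot: [[0.083, 0.997, 0.0], [0.997, -0.083, -0.0], [-0.0, 0.0, -1.0]]
wrist_force: [-0.6, -1.2, -0.2]
gripper_width: -0.2
gripper_force: 0.8
```

play_rows(
  increments=[
    {"dx":0.5,"dy":0,"dz":0,"wx":0,"wy":0,"wz":0,"fingers":0},
    {"dx":1,"dy":0,"dz":0,"wx":0,"wy":0,"wz":0,"fingers":0},
    {"dx":1.5,"dy":0,"dz":0,"wx":0,"wy":0,"wz":0,"fingers":0},
  ],
  grip_force=30,
)

```text
clock: 12.65
position: [579.6, -138.0, 61.3]
ee_rot: [[0.083, 0.997, -0.0], [0.997, -0.083, -0.0], [-0.0, -0.0, -1.0]]
wrist_force: [2.0, -2.7, 0.9]
gripper_width: 0.0
gripper_force: 1.0
```

play_rows(
  increments=[
    {"dx":0.5,"dy":0,"dz":0,"wx":0,"wy":0,"wz":0,"fingers":0},
    {"dx":1,"dy":0,"dz":0,"wx":0,"wy":0,"wz":0,"fingers":0},
    {"dx":1.5,"dy":0,"dz":0,"wx":0,"wy":0,"wz":0,"fingers":0},
  ],
  grip_force=30,
)

```text
clock: 13.02
position: [579.7, -136.6, 61.3]
ee_rot: [[0.083, 0.997, -0.0], [0.997, -0.083, -0.0], [-0.0, -0.0, -1.0]]
wrist_force: [0.8, -2.6, -0.4]
gripper_width: -0.1
gripper_force: 1.3
```

play_rows(
  increments=[
    {"dx":0.5,"dy":0,"dz":0,"wx":0,"wy":0,"wz":0,"fingers":0},
    {"dx":1,"dy":0,"dz":0,"wx":0,"wy":0,"wz":0,"fingers":0},
    {"dx":1.5,"dy":0,"dz":0,"wx":0,"wy":0,"wz":0,"fingers":0},
  ],
  grip_force=30,
)

```text
clock: 13.4
position: [579.9, -135.0, 61.3]
ee_rot: [[0.083, 0.997, -0.0], [0.997, -0.083, -0.0], [-0.0, -0.0, -1.0]]
wrist_force: [0.7, -2.7, 0.2]
gripper_width: 0.0
gripper_force: 1.3
```

play_rows(
  increments=[
    {"dx":0.5,"dy":0,"dz":0,"wx":0,"wy":0,"wz":0,"fingers":0},
    {"dx":1,"dy":0,"dz":0,"wx":0,"wy":0,"wz":0,"fingers":0},
    {"dx":1.5,"dy":0,"dz":0,"wx":0,"wy":0,"wz":0,"fingers":0},
  ],
  grip_force=30,
)

```text
clock: 13.78
position: [580.0, -133.6, 61.3]
ee_rot: [[0.083, 0.997, -0.0], [0.997, -0.083, -0.0], [-0.0, 0.0, -1.0]]
wrist_force: [0.2, -3.0, -0.5]
gripper_width: -0.4
gripper_force: 1.6
```

The tip is inside the window and the force is low.

play_rows(
  increments=[
    {"dx":0.5,"dy":0,"dz":0,"wx":0,"wy":0,"wz":0,"fingers":0},
    {"dx":1,"dy":0,"dz":0,"wx":0,"wy":0,"wz":0,"fingers":0},
    {"dx":1.5,"dy":0,"dz":0,"wx":0,"wy":0,"wz":0,"fingers":0},
    {"dx":2,"dy":0,"dz":0,"wx":0,"wy":0,"wz":0,"fingers":0},
  ],
  grip_force=30,
)

```text
clock: 14.28
position: [580.2, -131.5, 61.3]
ee_rot: [[0.083, 0.997, 0.0], [0.997, -0.083, -0.0], [-0.0, 0.0, -1.0]]
wrist_force: [0.5, -3.7, -0.0]
gripper_width: 0.1
gripper_force: 1.7
```

play_rows(
  increments=[
    {"dx":0.5,"dy":0,"dz":0,"wx":0,"wy":0,"wz":0,"fingers":0},
    {"dx":1,"dy":0,"dz":0,"wx":0,"wy":0,"wz":0,"fingers":0},
    {"dx":1.5,"dy":0,"dz":0,"wx":0,"wy":0,"wz":0,"fingers":0},
    {"dx":2,"dy":0,"dz":0,"wx":0,"wy":0,"wz":0,"fingers":0},
  ],
  grip_force=30,
)

```text
clock: 14.78
position: [580.3, -129.5, 61.3]
ee_rot: [[0.083, 0.997, -0.0], [0.997, -0.083, 0.0], [0.0, -0.0, -1.0]]
wrist_force: [0.3, -3.1, -0.5]
gripper_width: -0.2
gripper_force: 1.4
```

play_rows(
  increments=[
    {"dx":0.5,"dy":0,"dz":0,"wx":0,"wy":0,"wz":0,"fingers":0},
    {"dx":1,"dy":0,"dz":0,"wx":0,"wy":0,"wz":0,"fingers":0},
    {"dx":1.5,"dy":0,"dz":0,"wx":0,"wy":0,"wz":0,"fingers":0},
    {"dx":2,"dy":0,"dz":0,"wx":0,"wy":0,"wz":0,"fingers":0},
  ],
  grip_force=30,
)

```text
clock: 15.28
position: [580.5, -127.6, 61.3]
ee_rot: [[0.083, 0.997, -0.0], [0.997, -0.083, -0.0], [-0.0, -0.0, -1.0]]
wrist_force: [1.3, -4.2, -0.8]
gripper_width: 0.2
gripper_force: 1.6
```

play_rows(
  increments=[
    {"dx":0.5,"dy":0,"dz":0,"wx":0,"wy":0,"wz":0,"fingers":0},
    {"dx":1,"dy":0,"dz":0,"wx":0,"wy":0,"wz":0,"fingers":0},
    {"dx":1.5,"dy":0,"dz":0,"wx":0,"wy":0,"wz":0,"fingers":0},
    {"dx":2,"dy":0,"dz":0,"wx":0,"wy":0,"wz":0,"fingers":0},
  ],
  grip_force=30,
)

```text
clock: 15.78
position: [580.6, -125.6, 61.3]
ee_rot: [[0.083, 0.997, -0.0], [0.997, -0.083, 0.0], [0.0, -0.0, -1.0]]
wrist_force: [-0.8, -2.8, 1.0]
gripper_width: -0.2
gripper_force: 1.7
```

play_rows(
  increments=[
    {"dx":0.5,"dy":0,"dz":0,"wx":0,"wy":0,"wz":0,"fingers":0},
    {"dx":1,"dy":0,"dz":0,"wx":0,"wy":0,"wz":0,"fingers":0},
    {"dx":1.5,"dy":0,"dz":0,"wx":0,"wy":0,"wz":0,"fingers":0},
    {"dx":2,"dy":0,"dz":0,"wx":0,"wy":0,"wz":0,"fingers":0},
  ],
  grip_force=30,
)

```text
clock: 16.27
position: [580.8, -123.6, 61.3]
ee_rot: [[0.083, 0.997, -0.0], [0.997, -0.083, -0.0], [-0.0, -0.0, -1.0]]
wrist_force: [-0.6, -3.7, -0.3]
gripper_width: 0.0
gripper_force: 1.7
```

play_rows(
  increments=[
    {"dx":0.4,"dy":0,"dz":0,"wx":0,"wy":0,"wz":0,"fingers":0},
    {"dx":0.8,"dy":0,"dz":0,"wx":0,"wy":0,"wz":0,"fingers":0},
    {"dx":1.2,"dy":0,"dz":0,"wx":0,"wy":0,"wz":0,"fingers":0},
  ],
  grip_force=30,
)

```text
clock: 16.65
position: [580.9, -122.4, 61.3]
ee_rot: [[0.083, 0.997, 0.0], [0.997, -0.083, -0.0], [-0.0, 0.0, -1.0]]
wrist_force: [-1.6, -3.3, -0.7]
gripper_width: 0.3
gripper_force: 1.7
```

Around 3 mm to go; smaller steps.

play_rows(
  increments=[
    {"dx":0.4,"dy":0,"dz":0,"wx":0,"wy":0,"wz":0,"fingers":0},
    {"dx":0.8,"dy":0,"dz":0,"wx":0,"wy":0,"wz":0,"fingers":0},
    {"dx":1,"dy":0,"dz":0,"wx":0,"wy":0,"wz":0,"fingers":0},
  ],
  grip_force=30,
)

```text
clock: 17.02
position: [581.0, -121.4, 61.3]
ee_rot: [[0.083, 0.997, -0.0], [0.997, -0.083, -0.0], [-0.0, -0.0, -1.0]]
wrist_force: [0.6, -3.3, 1.2]
gripper_width: 0.1
gripper_force: 1.6
```

play_rows(
  increments=[
    {"dx":0.4,"dy":0,"dz":0,"wx":0,"wy":0,"wz":0,"fingers":0},
    {"dx":0.8,"dy":0,"dz":0,"wx":0,"wy":0,"wz":0,"fingers":0},
    {"dx":0.8,"dy":0,"dz":0,"wx":0,"wy":0,"wz":0,"fingers":0},
  ],
  grip_force=30,
)

```text
clock: 17.4
position: [581.1, -120.5, 61.3]
ee_rot: [[0.083, 0.997, -0.0], [0.997, -0.083, 0.0], [0.0, -0.0, -1.0]]
wrist_force: [0.2, -3.0, 0.6]
gripper_width: -0.4
gripper_force: 1.3
```

play_rows(
  increments=[
    {"dx":0.3,"dy":0,"dz":0,"wx":0,"wy":0,"wz":0,"fingers":0},
    {"dx":0.6,"dy":0,"dz":0,"wx":0,"wy":0,"wz":0,"fingers":0},
    {"dx":0.6,"dy":0,"dz":0,"wx":0,"wy":0,"wz":0,"fingers":0},
  ],
  grip_force=30,
)

```text
clock: 17.77
position: [581.1, -120.0, 61.3]
ee_rot: [[0.083, 0.997, -0.0], [0.997, -0.083, 0.0], [0.0, -0.0, -1.0]]
wrist_force: [-1.1, -2.8, 0.7]
gripper_width: -0.2
gripper_force: 1.4
```

play_rows(
  increments=[
    {"dx":0.3,"dy":0,"dz":0,"wx":0,"wy":0,"wz":0,"fingers":0},
    {"dx":0.6,"dy":0,"dz":0,"wx":0,"wy":0,"wz":0,"fingers":0},
    {"dx":0.6,"dy":0,"dz":0,"wx":0,"wy":0,"wz":0,"fingers":0},
  ],
  grip_force=30,
)

```text
clock: 18.15
position: [581.2, -119.4, 61.3]
ee_rot: [[0.083, 0.997, -0.0], [0.997, -0.083, 0.0], [0.0, -0.0, -1.0]]
wrist_force: [-0.1, -2.8, -0.3]
gripper_width: 0.1
gripper_force: 1.4
```

play_rows(
  increments=[
    {"dx":0.3,"dy":0,"dz":0,"wx":0,"wy":0,"wz":0,"fingers":0},
    {"dx":0.6,"dy":0,"dz":0,"wx":0,"wy":0,"wz":0,"fingers":0},
    {"dx":0.6,"dy":0,"dz":0,"wx":0,"wy":0,"wz":0,"fingers":0},
  ],
  grip_force=30,
)

```text
clock: 18.52
position: [581.2, -119.1, 61.3]
ee_rot: [[0.083, 0.997, -0.0], [0.997, -0.083, -0.001], [-0.001, 0.0, -1.0]]
wrist_force: [-0.4, -5.6, -0.1]
gripper_width: -0.0
gripper_force: 2.8
```

play_rows(
  increments=[
    {"dx":0.3,"dy":0,"dz":0,"wx":0,"wy":0,"wz":0,"fingers":0},
    {"dx":0.5,"dy":0,"dz":0,"wx":0,"wy":0,"wz":0,"fingers":0},
    {"dx":0.5,"dy":0,"dz":0,"wx":0,"wy":0,"wz":0,"fingers":0},
  ],
  grip_force=30,
)

```text
clock: 18.9
position: [581.2, -119.1, 61.3]
ee_rot: [[0.083, 0.997, -0.0], [0.997, -0.083, -0.001], [-0.001, -0.0, -1.0]]
wrist_force: [-2.3, -10.0, 0.6]
gripper_width: -0.2
gripper_force: 4.6
```

It is stalled on the strap at 10 N. One slight extra press, then I'll back off and look.

play_rows(
  increments=[
    {"dx":0.2,"dy":0,"dz":0,"wx":0,"wy":0,"wz":0,"fingers":0},
    {"dx":0.2,"dy":0,"dz":0,"wx":0,"wy":0,"wz":0,"fingers":0},
  ],
  grip_force=30,
)

```text
clock: 19.15
position: [581.2, -119.1, 61.3]
ee_rot: [[0.084, 0.996, -0.0], [0.996, -0.084, -0.002], [-0.002, -0.0, -1.0]]
wrist_force: [-1.7, -10.6, 0.3]
gripper_width: -0.2
gripper_force: 5.3
```

play_rows(
  increments=[
    {"dx":-2,"dy":0,"dz":0,"wx":0,"wy":0,"wz":0,"fingers":0},
    {"dx":-6,"dy":0,"dz":0,"wx":0,"wy":0,"wz":0,"fingers":0},
    {"dx":-15,"dy":0,"dz":0,"wx":0,"wy":0,"wz":0,"fingers":0},
    {"dx":-35,"dy":0,"dz":-30,"wx":0,"wy":0,"wz":0,"fingers":0},
    {"dx":-45,"dy":0,"dz":-80,"wx":0,"wy":0,"wz":0,"fingers":0},
  ],
  grip_force=30,
)

```text
clock: 19.77
position: [576.3, -163.8, 140.8]
ee_rot: [[0.083, 0.997, -0.003], [0.997, -0.083, 0.001], [0.001, -0.003, -1.0]]
wrist_force: [1.6, -0.0, 0.9]
gripper_width: -0.3
gripper_force: 0.0
```

```bash
python3 - <<'E'
from h import *
w=capture("wrist");np.savez("w4.npz",**w);im=w["image"]
cv2.imwrite("pics/w4.png",cv2.resize(im[0:230,150:380],None,fx=2.5,fy=2.5,interpolation=cv2.INTER_CUBIC));print(sense()["wrist_force"])
E
```

```text
[ 1.07699415 -1.66154923  8.53342975]
```

View pics/w4.png

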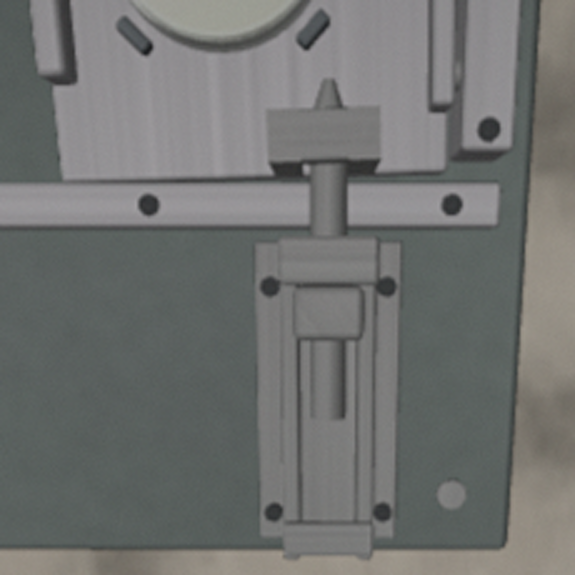

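The crop shows the tip through the keeper at (330,95) and the thumb against the strap at (330,310). I'll let the arm settle and hand in.

play_rows(
  increments=[
    {"dx":0,"dy":0,"dz":-20,"wx":0,"wy":0,"wz":0,"fingers":0},
    {"dx":0,"dy":0,"dz":-20,"wx":0,"wy":0,"wz":0,"fingers":0},
    {"dx":0,"dy":0,"dz":-20,"wx":0,"wy":0,"wz":0,"fingers":0},
    {"dx":0,"dy":0,"dz":-20,"wx":0,"wy":0,"wz":0,"fingers":0},
  ],
  grip_force=30,
)

```text
clock: 20.32
position: [577.1, -162.8, 160.3]
ee_rot: [[0.083, 0.997, -0.001], [0.997, -0.083, 0.0], [0.0, -0.001, -1.0]]
wrist_force: [0.1, 0.1, 0.4]
gripper_width: 0.1
gripper_force: 0.0
```

```bash
python3 -c "
from bench import *
print(sense()['wrist_force']);print(close_job())"
```

```text
[0.09078077 0.14891078 0.42756148]
the job is handed in; nothing more can be done
None
```

I pushed the carriage home, slid the bolt through the keeper and pressed it against its strap at about 10 N, then backed the arm clear and handed the job in at about 20 s; no verdict was returned.

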